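# Press a jar lid home with the capping clamp

### The job

A jar with its lid only lightly set on stands in the bench capping clamp. Turn the height dial clockwise until its white pointer stands at the long mark, then swing the clamp's handle over centre until it locks and let go, so that the clamp on its own holds the lid pressed fully down; then swing the handle all the way back open and leave it there, with the dial still at the mark and the jar standing in its nest. Do not touch the jar or its lid with the hand, and leave the other things on the counter where they are.

Things in the scene. Friction and masses are not known exactly. Their poses are not given: they have to be found in the camera images.
- clamp: The bench capping clamp, fixed to the counter: aluminium base plate 235 x 195 x 12 mm with a steel column, a nest with a jar, a dial and a toggle handle. Origin on the counter under the column; local x runs from the column to the jar (nest at x = 100 mm), z is up, the dial is on the +y side. The plate spans x -78 to 158, y -53 to 143 mm.
- dial (a joint): Height dial, rad: 0 at its anticlockwise stop, grows clockwise seen from above, end stop 3.4; starts from 0 to 0.7. Stiff (0.2 N m), stays where left. The long white mark on its scale is at 2.6; at the mark means within 0.14. Each rad lowers the clamp's head, arm and handle by 2.5 mm; well short of the mark the pad cannot press the lid home.
- dial_grip (a point): Where to grip the dial: on its vertical axis, 46 mm above the counter, 10 mm below the top of its finger bar (42 mm long, 14 wide, 30 high), which stands on a disc of radius 25 mm, top 26 mm above the counter. Site x axis: along the bar, away from the pointer. Fixed at clamp x = -20, y = 105 mm.
- mark (a point): Middle of the long white mark (16 x 4 mm) on the dial's round steel scale, 37 mm from the dial's axis, 0.54 rad from clamp +x towards clamp +y; four other marks are short (5 mm). The dial's pointer is the white line on one half of its bar; it lies along clamp -x when the dial reads 0.
- handle (a joint): Toggle handle, rad: 0 fully open (points back from the column, away from the jar, 0.26 rad above level); grows as it swings up and over towards the jar; elevation above clamp -x = 0.26 + value. Dead centre 1.60; stop 1.75, leaning 0.44 rad past upright, where a spring keeps it locked. Locked means above 1.66, fully open below 0.12.
- handle_hinge (a point): The handle's hinge axis (level, along clamp y), in the clamp's head, about 168 mm above the counter, at clamp x = -24, y = 0 mm. It drives the arm with the rubber pad onto the lid: from about 1.1 rad the grip resists, up to some 15 N, to nothing at dead centre, then is pulled to the stop; unlocking takes some 5 N. Let go near upright (0.9 to 1.1) it stays.
- grip: The black round handle grip, diameter 20 mm, on a flat steel bar (10 x 14 mm). Origin on the grip's axis 115 mm from the hinge; the grip runs 45 mm hingeward of it and 28 mm outward. Local x: outward; y: along the hinge axis. A pinch from above at its sides (along y) lets it turn between the pads but slips under the closing load; to press, hold it along its length, fingers before and behind.
- lid (a joint): Depth of the lid on the jar, m: 0 standing 5 mm proud, 0.005 fully home; pressing it on takes about 20 N. Starts between 0 and 0.001. Home means beyond 0.004.
- jar: The amber glass jar in the nest, diameter 64 mm, 70 mm high without its steel lid (diameter 66 mm, 13 mm high). Origin at the middle of its underside, on the base plate. Not to be touched.
- nest (a point): Centre of the nest's floor, 12 mm above the counter: a low black ring, inner diameter 69 mm, 8 mm high.
- jar_wide: Bystander: closed amber jar, diameter 84 mm, 101 mm high. Origin under its middle.
- jar_small: Bystander: closed green jar, diameter 48 mm, 61 mm high. Origin under its middle.
- jar_next: Bystander: amber jar without lid, diameter 64 mm, 70 mm high. Origin under its middle.
- lid_spare: Bystander: loose steel lid lying flat, diameter 66 mm, 13 mm high. Origin under its middle.
- tin: Bystander: green tin, diameter 74 mm, 110 mm high. Origin under its middle.
- cup: Bystander: white ceramic cup, diameter 80 mm, 85 mm high. Origin under its middle.
- scraper: Bystander: spatula lying flat, 260 mm long. Origin at its middle.

How it is judged:
By the outcome, as a careful person would: the job done as asked, in the order asked, and still so for the second after the job is handed in, with the robot touching nothing.
It also fails if it takes over 72 s, if anything falls off the work surface, if the arm or the gripper's body presses on something with over 40 N, if the wrist force passes 120 N, or if a joint passes its speed limit or range.

### The arm

A 6-joint arm with a two-finger parallel gripper is mounted at the origin on the work surface. World frame = base frame: x ahead of the robot, y to its left, z up, the work surface at z = 0. Lengths are in mm, angles in degrees, forces in N, time in s.
With the tool pointing down it reaches from about 300 to 850 mm from the base axis. Payload 4.2 kg.
Tool frame: the origin (TCP) lies midway between the tips of the shut fingers; the grasp point (between the pads) lies 19 mm behind it; z points along the fingers, y is the line along which they close (so a half turn about z gives the same grasp; the last joint's range is limited). The gripper opens to 91 mm and grips with 3 to 60 N. Pads are 32 mm wide; open, the fingers measure 118 mm over their backs; the gripper's body (76 mm by 178 mm) begins 60 mm behind the grasp point.
Start: joints at [75.974, 18.312, 89.639, -0, 72.044, -1.146], TCP at [128.175, 560.548, 213.976] pointing down, gripper open.
Joint ranges: [-177.97, 177.97], [-48.28, 115.42], [12.27, 149.76], [-77.06, 257.06], [2.81, 150.46], [-146.56, 146.56]. Speed limits (degrees/s): [147.25, 147.25, 180, 180, 180, 180].

### API

Orientations are given as [roll, pitch, yaw] about the fixed x, y, z axes, in that order (R = Rz(yaw) Ry(pitch) Rx(roll)).
In Python, from workcell import state, grab_frame, camera_model, workorder gives the robot as it stands.
- The arm moves only by the tool carry_out, never from a script. Its argument "commands" is a list of rows, each a list of 7 numbers: the turn, a rotation vector about the tool's x, y, z in degrees, then the shift along the tool's x, y, z in mm, then the opening, from -1 (shut) to 1 (fully open). In form: [[ax, ay, az, dx, dy, dz, hand], ...]. A call has 1 to 20 rows; each row is the pose to reach, as a shift and turn from the pose commanded when the call began, along the tool's axes at that moment; what a row does not reach only later rows make up. A row lasts 1/10 s, in which the tool goes at most 50 mm and 8.59 degrees, less where a joint would pass 70% of its speed; a pose out of reach is approached as far as the arm can. A call with a gripper value outside its range is refused whole. The fingers move at their own pace and stop on an object; "force" is the grip in N (left out, the last holds). Time passes only in rows, so rows that repeat a pose let the fingers close. It gives the time, the measured TCP pose, the force, the opening and the grip force at its end, in the units of the state.
- state(): the state, without advancing time (a new reading comes with each control period).
- grab_frame(name): name is "side" or "top" or "wrist"; returns the picture (480x640x3 uint8, red, green, blue); there is no depth.
- camera_model(name): a dict with "fx", "fy", "cx", "cy" (pixels), "origin" and "rotation" of the camera in the world; the wrist camera has in their place "mount" (4x4, takes a point from camera to tool coordinates, whose origin is the TCP and whose axes are the flange's). Camera axes: x right, y up, looking along -z (the intrinsics and any distortion apply to the point x, -y, -z); pixel columns grow to the right and rows downward; lengths in mm; the calibration is good to about 2 mm. The wrist camera is an equidistant fisheye: a pixel r from the principal point sees the ray r / f radians off the axis. A picture is of the moment at which its call begins: read the wrist's pose just before it. camera_model takes no time and is no camera call.
- workorder.job_done(): hands the job in; it is judged then, once.
The state is a dict: "time_s": time; "qpos": joint angles; "qvel": joint speeds; "effort": joint torques, N m; "ee_pos": TCP position; "ee_rot": TCP orientation; "force": force on the tool from outside, world axes, zero at the start; "torque": the same for the moment, N m; "gripper_width": finger opening in mm; "gripper_force": force on a finger pad.
Only numpy, scipy, OpenCV 4.12 (cv2) and the standard library are available. Lean on these libraries where they do the work, as an engineer would, in place of code of your own. Each camera call takes 0.05 s, during which the arm holds its last target. There are 200 camera calls.

## Working session

There is one attempt and no reset: what is moved stays moved. The work goes in short steps, Python scripts to look and compute and a tool call to move; the robot and the scene stay as the last step left them, time stands still between calls to the robot, and variables do not carry over. Pictures are saved under pics/ and viewed, at most 10 in all, crops included, and the job is handed in when it is done.

Besides the shell and the picture viewer there is one more tool, called after "Call:" as a command line: name --pt "numbers of a row" for each row, then --argument value for the rest. carry_out: Moves the arm, as the interface text tells. Its arguments: {"type":"object","properties":{"commands":{"type":"array"},"force":{"type":"number"}},"required":["commands"]}

```bash
mkdir -p pics
python3 - <<'E'
from workcell import *
import cv2,numpy as np
s=state();print(s)
for n in ("side","top","wrist"):
    cv2.imwrite(f"pics/{n}0.png",grab_frame(n)[:,:,::-1]); print(n,camera_model(n))
E
ls
```

```text
{'time_s': 0.0, 'qpos': array([ 7.59725167e+01,  1.83508766e+01,  8.97082902e+01, -1.61537201e-03,
        7.20422851e+01, -1.14467187e+00]), 'qvel': array([ 0.02054184, -0.064927  ,  0.04961359, -0.06000389, -0.01240433,
        0.01317504]), 'effort': array([ 1.32083307e-03, -4.12450862e+01, -2.31977373e+01,  7.27516576e-02,
        4.54723800e-02, -1.26751538e-04]), 'ee_pos': array([128.07179265, 560.02784615, 213.11517141]), 'ee_rot': array([-1.79898538e+02, -4.91211865e-04,  1.67117687e+02]), 'force': array([0.46898861, 1.14535534, 0.20100068]), 'torque': array([0.06828375, 0.01734688, 0.03023169]), 'gripper_force': 0.0, 'gripper_width': 91.19296011881991}
side {'fx': 509.00544611801615, 'fy': 509.00544611801615, 'cx': 322.8272178497831, 'cy': 234.29933402430578, 'origin': array([266.02362966, 521.94325047, 932.98966337]), 'rotation': array([  39.92036971,   -0.28964905, -149.34468609])}
top {'fx': 436.6754184320546, 'fy': 436.6754184320546, 'cx': 315.1285535279093, 'cy': 242.1089480199889, 'origin': array([454.79175542, -25.68924989, 995.7529027 ]), 'rotation': array([ 11.6157048 ,  -0.32662488, -88.5914938 ])}
wrist {'fx': 371.64829954431775, 'fy': 371.64829954431775, 'cx': 322.7345913475371, 'cy': 240.00768779192092, 'mount': array([[ 2.52024465e-04,  9.56649448e-01,  2.91241772e-01,
         8.26028345e+01],
       [ 9.99999785e-01, -6.45956001e-05, -6.53165459e-04,
        -5.56399259e-01],
       [-6.06037439e-04,  2.91241874e-01, -9.56649258e-01,
        -1.70827053e+02],
       [ 0.00000000e+00,  0.00000000e+00,  0.00000000e+00,
         1.00000000e+00]])}
pics
```

View pics/top0.png

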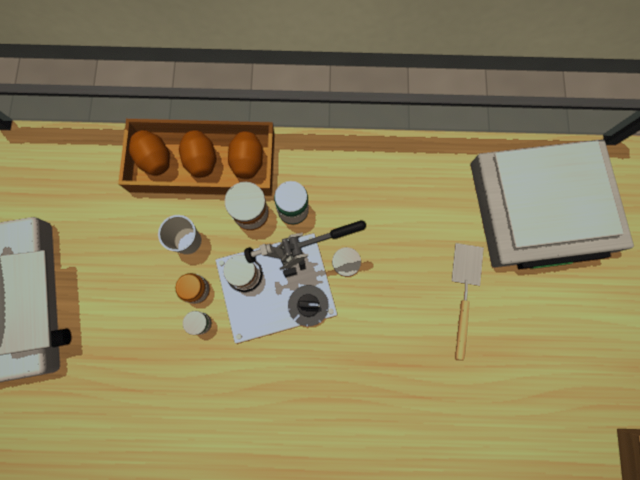

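View pics/side0.png

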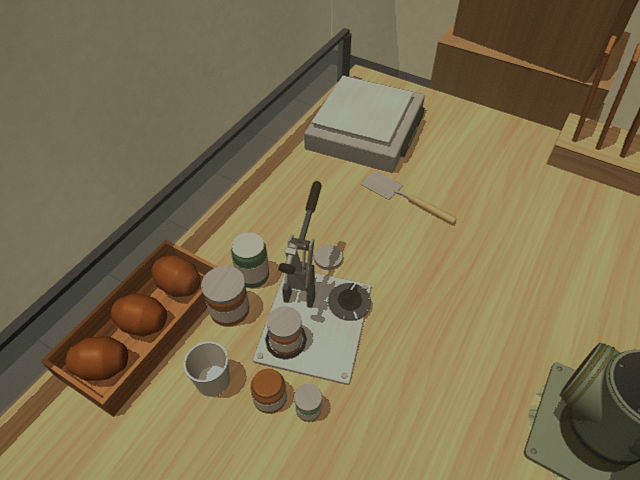

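The top view shows the clamp plate with corners near (217,258), (322,235), (336,318), (238,340). The dial is at (308,305), the handle grip runs (332,237) to (365,226), and the jar lid is at (242,272). In the side view the dial is at (350,299), the grip at (314,196) and the jar at (285,325).

```bash
cat > h.py <<'E'
import numpy as np,cv2
from scipy.spatial.transform import Rotation as R
from workcell import *
def ray(n,p):
    c=camera_model(n); d=np.array([(p[0]-c['cx'])/c['fx'],-(p[1]-c['cy'])/c['fy'],-1])
    d=R.from_euler('xyz',c['rotation'],degrees=True).apply(d); return c['origin'],d/np.linalg.norm(d)
def plane(n,p,z):
    o,d=ray(n,p); return o+d*(z-o[2])/d[2]
def tri(*obs):
    A=np.zeros((3,3));b=np.zeros(3);r=[ray(*x) for x in obs]
    for o,d in r: P=np.eye(3)-np.outer(d,d);A+=P;b+=P@o
    x=np.linalg.solve(A,b); return x,max(np.linalg.norm(np.cross(x-o,d)) for o,d in r)
def proj(n,X):
    c=camera_model(n); q=R.from_euler('xyz',c['rotation'],degrees=True).inv().apply(np.array(X)-c['origin'])
    return np.array([c['cx']+c['fx']*q[0]/-q[2],c['cy']-c['fy']*q[1]/-q[2]])
E
cat > m.py <<'E'
from h import *
out=[]
for n,x,y,w,h in (("top",205,210,180,140),("side",235,170,150,220)):
    im=cv2.imread(f"pics/{n}0.png"); hsv=cv2.cvtColor(im,cv2.COLOR_BGR2HSV)
    roi=np.zeros(im.shape[:2],np.uint8); roi[y:y+h,x:x+w]=255
    print(n,"plate hsv",hsv[(300,240) if 0 else ((315,255) if n=="top" else (365,325))])
    m=cv2.inRange(hsv,(0,0,120),(180,50,255))&roi
    m=cv2.morphologyEx(m,cv2.MORPH_OPEN,np.ones((3,3)))
    k,lab,st,_=cv2.connectedComponentsWithStats(m)
    i=lab[(315,255) if n=="top" else (365,325)]
    pts=cv2.findContours((lab==i).astype(np.uint8),0,1)[0][0]
    print(cv2.approxPolyDP(cv2.convexHull(pts),4,True)[:,0].tolist(),
     cv2.boxPoints(cv2.minAreaRect(pts)).tolist())
    c=cv2.resize(im[y:y+h,x:x+w],None,fx=4 if n=="top" else 2.7,fy=4 if n=="top" else 2.7,interpolation=cv2.INTER_CUBIC)
    c=cv2.convertScaleAbs(c,alpha=1.4,beta=20); out.append(c); cv2.imwrite(f"pics/{n}c.png",c)
E
python3 m.py
```

```text
top plate hsv [107  30 194]
[[317, 244], [336, 314], [235, 342], [216, 259], [261, 245]] [[211.07421875, 258.9498596191406], [313.4630126953125, 230.34120178222656], [337.0062255859375, 314.6011657714844], [234.617431640625, 343.2098388671875]]
side plate hsv [ 40  27 167]
[[284, 274], [362, 319], [348, 382], [253, 360]] [[252.1094970703125, 359.9488830566406], [283.6715087890625, 273.1532897949219], [375.68609619140625, 306.6131286621094], [344.12408447265625, 393.4087219238281]]
```

View pics/topc.png

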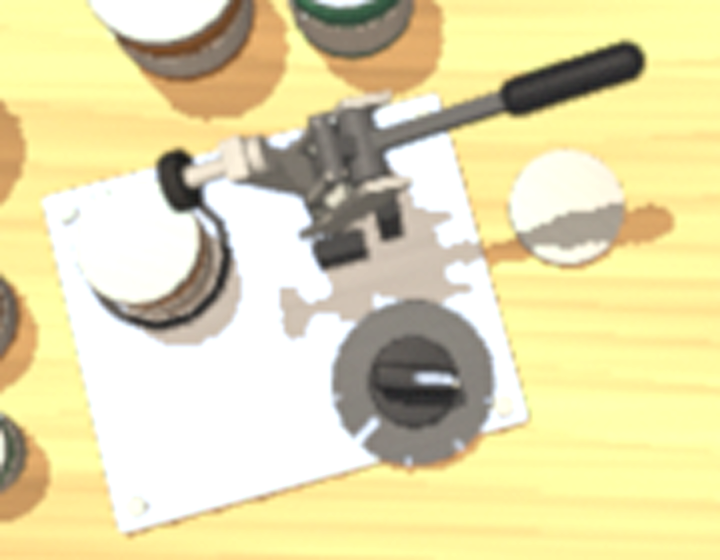

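View pics/sidec.png

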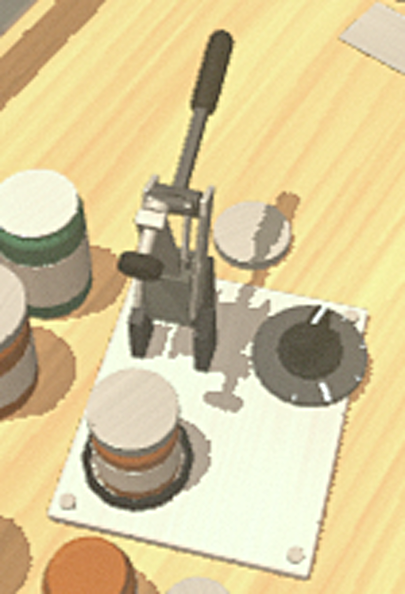

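The crops show the pointer along clamp −x to slightly towards +y (top crop bar (372,375)–(462,382)), the long mark at (368,430), the grip from (508,97) to (640,57), and the plate corners.

```bash
cat > m2.py <<'E'
from h import *
T=lambda x,y:("top",(205+x/4-.37,210+y/4-.37))
S=lambda x,y:("side",(235+x/2.7-.3,170+y/2.7-.3))
for k,a,b in (("x+y-",T(45,198),S(50,513)),("x+y+",T(126,531),S(308,574)),("x-y+",T(526,419),S(369,313)),
  ("gripout",T(638,60),S(222,36)),("gripin",T(508,96),S(203,108)),("barmid",T(417,378),S(312,340)),("mark",T(368,430),S(325,389))):
    x,e=tri(a,b); print(k,x.round(1),round(e,1))
loc=np.array([[158,-53],[158,143],[-78,143],[-78,-53]]);
W=np.array([plane(*T(*p),12)[:2] for p in ((45,198),(126,531),(526,419),(440,95))])
a=loc-loc.mean(0);b=W-W.mean(0); yaw=np.arctan2((a[:,0]*b[:,1]-a[:,1]*b[:,0]).sum(),(a*b).sum())
M=np.array([[np.cos(yaw),-np.sin(yaw)],[np.sin(yaw),np.cos(yaw)]]);o=W.mean(0)-M@loc.mean(0)
print("top yaw",np.degrees(yaw),o,"res",(W-(loc@M.T+o)).round(1).tolist())
C=lambda x,y:(M@[x,y]+o).round(1)
print("dial",C(-20,105),"hinge",C(-24,0),"mark",C(-20+37*np.cos(.54),105+37*np.sin(.54)),"nest",C(100,0))
p1,p2=plane(*T(415,379),56)[:2],plane(*T(460,382),56)[:2]
v=M.T@(p2-p1); print("pointer in clamp",v, "dial val", np.arctan2(v[1],-v[0]), "barmid",plane(*T(417,378),56), "mark",plane(*T(368,430),15))
print("side corners",[plane(*S(*p),12).round(1).tolist() for p in ((50,513),(308,574),(369,313))])
E
python3 m2.py
```

```text
x+y- [611.7 199.7   6.4] 0.9
x+y+ [427.7 142.9   3.1] 0.2
x-y+ [493.4 -78.    2.7] 1.2
gripout [ 654.  -116.9  202.8] 0.4
gripin [636.7 -57.6 188.1] 1.5
barmid [513.5 -16.3  28.1] 0.8
mark [485.9  10.4  16.1] 0.0
top yaw 106.64080589165582 [607.46640062  34.18130917] res [[-1.3, -2.0], [2.9, -3.2], [1.4, 4.4], [-3.0, 0.7]]
dial [512.6 -15.1] hinge [614.3  11.2] mark [485.3   9.9] nest [578.8 130. ]
pointer in clamp [-22.75144795   7.83169732] dial val 0.3315239677287593 barmid [512.57965131 -16.28487951  56.        ] mark [485.88235009  10.45522423  15.        ]
side corners [[608.7, 201.4, 12.0], [425.9, 146.4, 12.0], [490.0, -72.3, 12.0]]
```

Call:
carry_out --pt "0 0 -10.4 -504 -476 0 1" --pt "0 0 -10.4 -504 -476 0 1" --pt "0 0 -10.4 -504 -476 0 1" --pt "0 0 -10.4 -504 -476 0 1" --pt "0 0 -10.4 -504 -476 0 1" --pt "0 0 -10.4 -504 -476 0 1" --pt "0 0 -10.4 -504 -476 0 1" --pt "0 0 -10.4 -504 -476 0 1" --pt "0 0 -10.4 -504 -476 0 1" --pt "0 0 -10.4 -504 -476 0 1" --pt "0 0 -10.4 -504 -476 0 1" --pt "0 0 -10.4 -504 -476 0 1" --pt "0 0 -10.4 -504 -476 0 1" --pt "0 0 -10.4 -504 -476 0 1" --pt "0 0 -10.4 -504 -476 0 1" --pt "0 0 -10.4 -504 -476 0 1" --pt "0 0 -10.4 -504 -476 0 1" --pt "0 0 -10.4 -504 -476 0 1"

```text
time_s: 1.95
ee_pos: [512.6, -14.6, 214.0]
ee_rot: [180.0, -0.0, 177.6]
force: [0.3, 0.6, 0.1]
gripper_width: 91.2
gripper_force: 0.0
```

```bash
cat >> h.py <<'E'
def wpose():
    s=state(); return np.array(s['ee_pos']),R.from_euler('xyz',s['ee_rot'],degrees=True)
def wray(pose,p):
    c=camera_model('wrist');u=np.array([p[0]-c['cx'],p[1]-c['cy']]);r=np.hypot(*u);t=r/c['fx']
    d=np.array([np.sin(t)*u[0]/r,-np.sin(t)*u[1]/r,-np.cos(t)]);m=c['mount']
    d=pose[1].apply(m[:3,:3]@d); o=pose[0]+pose[1].apply(m[:3,3]); return o,d
def wproj(pose,X):
    c=camera_model('wrist');m=c['mount'];q=m[:3,:3].T@(pose[1].inv().apply(np.array(X)-pose[0])-m[:3,3])
    t=np.arctan2(np.hypot(q[0],q[1]),-q[2]);h=np.hypot(q[0],q[1]);return np.array([c['cx']+c['fx']*t*q[0]/h,c['cy']-c['fx']*t*q[1]/h])
YAW=np.radians(106.5);O=np.array([607.5,33.5])
def cl(x,y,z=0): return np.array([O[0]+x*np.cos(YAW)-y*np.sin(YAW),O[1]+x*np.sin(YAW)+y*np.cos(YAW),z])
def tocl(X):
    d=np.array(X)[:2]-O; return np.array([d[0]*np.cos(YAW)+d[1]*np.sin(YAW),-d[0]*np.sin(YAW)+d[1]*np.cos(YAW)])
E
python3 - <<'E'
from h import *
p=wpose(); im=grab_frame('wrist'); s=state(); print(p[0].round(1),s['ee_rot'],s['qpos'].round(1),s['time_s'])
np.savez('w1.npz',p=p[0],r=p[1].as_matrix())
cv2.imwrite('pics/w1.png',im[:,:,::-1])
for k,X in (("dial top",cl(-20,105,56)),("mark",cl(11.7,124,14)),("hinge",cl(-24,0,168)),("col foot",cl(0,0,12)),("x-y+",cl(-78,143,12)),("x+y+",cl(158,143,12))): print(k,wproj(p,X).round())
E
```

```text
[512.6 -14.6 214. ] [ 1.79982772e+02 -3.92824469e-03  1.77627772e+02] [ -2.9  12.7  97.5   0.   69.8 -90.6] 2.0
dial top [322. 222.]
mark [346. 184.]
hinge [363. 390.]
col foot [370. 293.]
x-y+ [257. 195.]
x+y+ [472. 126.]
```

View pics/w1.png

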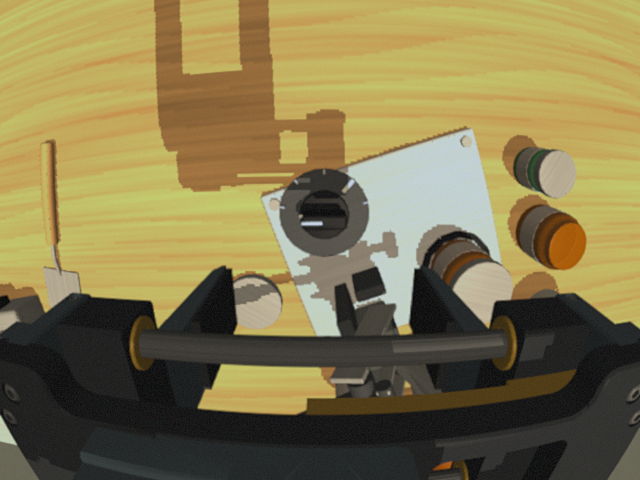

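The wrist view confirms the dial at (322,222), with the pointer line on its left half at (300–322,224). The plate corners lie where predicted, and the gripper body is wide along tool y. Now I measure the column's extents for clearance.

Run:
```python
from h import *
d=np.load('w1.npz');p=(d['p'],R.from_matrix(d['r']))
def wpl(px,z):
    o,v=wray(p,px);return o+v*(z-o[2])/v[2]
im=cv2.imread('pics/w1.png');g=im.min(2)[195:240,285:362]
m=(g>170).astype(np.uint8);n,l,st,c=cv2.connectedComponentsWithStats(m)
for i in range(1,n):
    if st[i,4]>8:
        ys,xs=np.where(l==i);v=cv2.fitLine(np.float32(np.c_[xs,ys]),cv2.DIST_L2,0,.01,.01).ravel()
        ctr=v[2:]+[285,195];a=ctr-8*v[:2];b=ctr+8*v[:2]
        q=tocl(wpl(b,56))-tocl(wpl(a,56));print(st[i],ctr,'at z56 clamp',tocl(wpl(ctr,56)).round(1),'angle',np.degrees(np.arctan2(q[1],q[0])))
# triangulate head extents with top and side
T=lambda x,y:("top",(205+x/4-.37,210+y/4-.37));S=lambda x,y:("side",(235+x/2.7-.3,170+y/2.7-.3))
for n,q,zs in (("side foot-",S(142,352),[12]),("side foot+",S(204,367),[12]),("head top+ ",S(213,190),[150,190]),("head top-",S(150,180),[150,190]),("head front",S(180,212),[150,190]),
 ("T br+",T(315,238),[120,150,180]),("T br+b",T(405,185),[150,180]),("T br-",T(385,98),[150,180,200]),("T foot",T(340,258),[12]),("T foot2",T(390,232),[12]),("pad T",T(177,180),[150,200]),("padS",S(140,265),[150,200])):
  print(n,[(z,tocl(plane(*q,z)).round().tolist()) for z in zs])
for nm,z in (("f",12),):
  print([tocl(wpl(q,12)).round().tolist() for q in ((358,272),(378,268),(385,290),(352,300))])
x,e=tri(T(177,180),S(140,265));print('pad',tocl(x),x[2],e)
```

```text
[17 27 20  3 51] [312.25490189 223.1764698 ] at z56 clamp [-29.  106.6] angle -17.163044308736172
side foot- [(12, [13.0, -24.0])]
side foot+ [(12, [14.0, 27.0])]
head top+  [(150, [-52.0, 18.0]), (190, [-20.0, 27.0])]
head top- [(150, [-50.0, -29.0]), (190, [-18.0, -18.0])]
head front [(150, [-26.0, 0.0]), (190, [4.0, 10.0])]
T br+ [(120, [11.0, 28.0]), (150, [11.0, 33.0]), (180, [10.0, 37.0])]
T br+b [(150, [-39.0, 19.0]), (180, [-38.0, 24.0])]
T br- [(150, [-40.0, -26.0]), (180, [-39.0, -20.0]), (200, [-39.0, -15.0])]
T foot [(12, [4.0, 26.0])]
T foot2 [(12, [-28.0, 19.0])]
pad T [(150, [69.0, -13.0]), (200, [64.0, -2.0])]
padS [(150, [27.0, -14.0]), (200, [61.0, -1.0])]
[[-5.0, 29.0], [17.0, 26.0], [17.0, -2.0], [-21.0, -1.0]]
pad [63.62811133 -0.97277298] 203.61967283232494 0.710391694491731
```

```bash
cat > plan.py <<'E'
from h import *
def wrist_q(Rt,tcp,f,L=250):
    w=tcp-Rt[:,2]*L; q1=np.degrees(np.arctan2(w[1],w[0]))
    M=(R.from_euler('z',q1,degrees=True)*R.from_euler('y',f,degrees=True)).inv()*R.from_matrix(Rt)
    a,b,c=M.as_euler('ZYZ',degrees=True)   # intrinsic
    w=lambda t:(t+180)%360-180
    return [round(v) for v in (q1,a,b,w(c-90))]
def tilted(ptr_world_deg,al,sgn=-1):
    t=np.radians(ptr_world_deg);n=np.array([np.cos(t),np.sin(t),0]);a=np.radians(al);Z=np.array([0,0,1.])
    z=-(n*np.sin(a)+Z*np.cos(a)); x=sgn*(n*np.cos(a)-Z*np.sin(a)); return np.c_[x,np.cross(z,x),z]
def cmd(pose,Rt,tcp):   # tool-frame turn and shift to reach (Rt,tcp)
    return np.r_[(pose[1].inv()*R.from_matrix(Rt)).as_rotvec(degrees=True),pose[1].inv().apply(tcp-pose[0])].round(1).tolist()
E
python3 - <<'E'
from plan import *
G=np.array([*cl(-20,105)[:2],54]); print('grasp',G)
for al in (40,):
  for sg in (-1,1):
   for f in (95,110,125):
    print(al,sg,f,[wrist_q(tilted(106.5+b,al,sg),G+19*tilted(106.5+b,al,sg)[:,2],f) for b in (163,97,31)])
Rt=tilted(106.5+163,40);p=wpose()
hov=G+[0,0,160];print('hover',cmd(p,Rt,hov+19*Rt[:,2]), 'down in tool',(-Rt[2]).round(3))
E
```

```text
grasp [512.50423473 -15.49800589  54.        ]
40 -1 95 [[-18, 38, 97, -17], [-11, 27, 54, 45], [12, -36, 64, 154]]
40 -1 110 [[-18, 38, 85, -26], [-11, 34, 41, 35], [12, -41, 52, 165]]
40 -1 125 [[-18, 40, 74, -35], [-11, 48, 29, 17], [12, -52, 42, -180]]
40 1 95 [[-18, 38, 97, 163], [-11, 27, 54, -135], [12, -36, 64, -26]]
40 1 110 [[-18, 38, 85, 154], [-11, 34, 41, -145], [12, -41, 52, -15]]
40 1 125 [[-18, 40, 74, 145], [-11, 48, 29, -163], [12, -52, 42, 0]]
hover [-30.6, 31.7, 84.2, 0.6, 11.3, 14.6] down in tool [-0.643 -0.     0.766]
```

Call:
carry_out --pt "-30.6 31.7 84.2 0.6 11.3 14.6 0" --pt "-30.6 31.7 84.2 0.6 11.3 14.6 0" --pt "-30.6 31.7 84.2 0.6 11.3 14.6 0" --pt "-30.6 31.7 84.2 0.6 11.3 14.6 0" --pt "-30.6 31.7 84.2 0.6 11.3 14.6 0" --pt "-30.6 31.7 84.2 0.6 11.3 14.6 0" --pt "-30.6 31.7 84.2 0.6 11.3 14.6 0" --pt "-30.6 31.7 84.2 0.6 11.3 14.6 0" --pt "-30.6 31.7 84.2 0.6 11.3 14.6 0" --pt "-30.6 31.7 84.2 0.6 11.3 14.6 0" --pt "-30.6 31.7 84.2 0.6 11.3 14.6 0" --pt "-30.6 31.7 84.2 0.6 11.3 14.6 0" --pt "-30.6 31.7 84.2 0.6 11.3 14.6 0" --pt "-30.6 31.7 84.2 0.6 11.3 14.6 0" --pt "-30.6 31.7 84.2 0.6 11.3 14.6 0"

```text
time_s: 3.5
ee_pos: [513.7, -4.0, 199.7]
ee_rot: [179.9, -39.9, 89.6]
force: [0.4, -0.9, -0.4]
gripper_width: 45.8
gripper_force: 0.0
```

Run:
```python
from plan import *
p=wpose();s=state();print(p[0].round(1),s['ee_rot'].round(1),s['qpos'].round(1),s['time_s'],s['gripper_width'])
G=np.array([*cl(-20,105)[:2],54]);Rt=tilted(106.5+163,40)
print(cmd(p,Rt,G+19*Rt[:,2]))
```

```text
[513.7  -4.  199.7] [179.9 -39.9  89.6] [-24.4  21.   99.9  36.6  80.2 -37.3] 3.5 45.84099054393011
[-0.0, 0.1, 0.1, -102.4, -1.2, 123.3]
```

Call:
carry_out --pt "0 0 0 -26 -1 31 0" --pt "0 0 0 -51 -1 62 0" --pt "0 0 0 -70 -1 85 0" --pt "0 0 0 -84 -1 101 0" --pt "0 0 0 -94 -1 113 0" --pt "0 0 0 -100 -1 120 0" --pt "0 0 0 -102.4 -1.2 123 0" --pt "0 0 0 -102.4 -1.2 123 0" --pt "0 0 0 -102.4 -1.2 123 -0.6" --pt "0 0 0 -102.4 -1.2 123 -1" --pt "0 0 0 -102.4 -1.2 123 -1" --pt "0 0 0 -102.4 -1.2 123 -1" --pt "0 0 0 -102.4 -1.2 123 -1" --pt "0 0 0 -102.4 -1.2 123 -1" --force 50

```text
time_s: 4.9
ee_pos: [513.4, -4.1, 39.7]
ee_rot: [179.9, -40.0, 89.4]
force: [4.8, 1.6, 0.3]
gripper_width: 13.9
gripper_force: 50.0
```

Run:
```python
from plan import *
p=wpose();s=state();print(p[0].round(1),s['ee_rot'].round(1),s['qpos'].round(1),s['force'].round(1),s['gripper_width'],s['gripper_force'])
cv2.imwrite('pics/top1.png',cv2.resize(grab_frame('top')[200:350,200:400,::-1],None,fx=3,fy=3))
a=-tilted(269.5,40)[2];P=np.array([0,0,19])
for th in list(np.arange(8,97,8.)):
    r=R.from_rotvec(np.radians(th)*a); print((np.r_[th*a,r.apply(P)-P]).round(1).tolist())
```

```text
[513.4  -4.1  39.7] [179.9 -40.   89.4] [-24.5  32.4 109.3  41.   63.8 -50.9] [4.8 1.6 0.3] 13.907223536125143 49.97031390666962
[-5.1, -0.0, 6.1, -0.1, 1.7, -0.1]
[-10.3, -0.0, 12.3, -0.4, 3.4, -0.3]
[-15.4, -0.0, 18.4, -0.8, 5.0, -0.7]
[-20.6, -0.0, 24.5, -1.4, 6.5, -1.2]
[-25.7, -0.0, 30.6, -2.2, 7.9, -1.8]
[-30.9, -0.0, 36.8, -3.1, 9.1, -2.6]
[-36.0, -0.0, 42.9, -4.1, 10.1, -3.5]
[-41.1, -0.0, 49.0, -5.3, 11.0, -4.4]
[-46.3, -0.0, 55.2, -6.5, 11.6, -5.4]
[-51.4, -0.0, 61.3, -7.7, 12.0, -6.5]
[-56.6, -0.0, 67.4, -9.0, 12.2, -7.6]
[-61.7, -0.0, 73.5, -10.3, 12.1, -8.7]
```

Call:
carry_out --pt "-5.1 0 6.1 -0.1 1.7 -0.1 -1" --pt "-10.3 0 12.3 -0.4 3.4 -0.3 -1" --pt "-15.4 0 18.4 -0.8 5.0 -0.7 -1" --pt "-20.6 0 24.5 -1.4 6.5 -1.2 -1" --pt "-25.1 0 29.9 -2.1 7.7 -1.7 -1" --pt "-25.1 0 29.9 -2.1 7.7 -1.7 -1" --pt "-25.1 0 29.9 -2.1 7.7 -1.7 -1" --pt "-25.1 0 29.9 -2.1 7.7 -1.7 -1"

```text
time_s: 5.75
ee_pos: [519.4, -6.3, 39.7]
ee_rot: [-179.9, -40.0, 50.4]
force: [-1.0, -0.5, 5.6]
gripper_width: 13.5
gripper_force: 50.0
```

Run:
```python
from plan import *
p=wpose();s=state();print(p[0].round(1),s['ee_rot'].round(1),s['qpos'].round(1),s['force'].round(1),s['torque'].round(2),s['gripper_width'],s['gripper_force'],s['time_s'])
t=p[1].apply([1,0,0]);w=np.degrees(np.arctan2(t[1],t[0]));print('bar clamp angle',w+180-106.5)
up=p[1].inv().apply([0,0,1]);print('up in tool',up.round(3))
# B hover & grasp relative to the current pose
B=w+180; Rt=tilted(B,10,1); 
for z in (160,50): 
    G=np.array([*cl(-20,105)[:2],z]); print(z,cmd(p,Rt,G+19*Rt[:,2]))
print('straight up 100', (100*up).round(1)); print(p[0]-19*p[1].apply([0,0,1])*1)
```

```text
[519.4  -6.3  39.7] [-179.9  -40.    50.4] [-25.9  24.8 127.6  70.5  41.6 -47. ] [-1.  -0.5  5.6] [-0.02  0.2  -0.23] 13.451698021220365 50.000311732292175 5.75
bar clamp angle 123.92181964000594
up in tool [ 0.643 -0.001 -0.766]
160 [46.6, -0.1, -173.8, 59.0, 0.5, -83.0]
50 [46.6, -0.1, -173.8, -11.7, 0.6, 1.2]
straight up 100 [ 64.3  -0.1 -76.6]
[511.63640156 -15.7074787   54.28214227]
```

Call:
carry_out --pt "0 0 0 0 0 0 0" --pt "0 0 0 0 0 0 0" --pt "0 0 0 0 0 0 0" --pt "0 0 0 26 0 -31 0" --pt "0 0 0 58 0 -69 0" --pt "4 0 -8 77 0 -92 0" --pt "23.3 0 -86.9 80 0 -100 0" --pt "23.3 0 -86.9 80 0 -100 0" --pt "23.3 0 -86.9 80 0 -100 0" --pt "23.3 0 -86.9 80 0 -100 0" --pt "23.3 0 -86.9 80 0 -100 0" --pt "23.3 0 -86.9 80 0 -100 0" --pt "23.3 0 -86.9 80 0 -100 0" --pt "23.3 0 -86.9 80 0 -100 0" --pt "23.3 0 -86.9 80 0 -100 0" --pt "23.3 0 -86.9 80 0 -100 0" --pt "23.3 0 -86.9 80 0 -100 0" --pt "23.3 0 -86.9 80 0 -100 0" --force 50

```text
time_s: 7.55
ee_pos: [517.4, -8.8, 166.9]
ee_rot: [154.3, -13.7, 146.8]
force: [-0.1, -0.3, 0.1]
gripper_width: 45.4
gripper_force: 0.0
```

Run:
```python
from plan import *
p=wpose();s=state();print(p[0].round(1),s['ee_rot'].round(1),s['qpos'].round(1),s['force'].round(1),s['gripper_width'],s['time_s'])
Rt=tilted(106.5+124,10,1)
for z in (120,50): 
    G=np.array([*cl(-20,105)[:2],z]); print(z,cmd(p,Rt,G+19*Rt[:,2]))
im=grab_frame('top');cv2.imwrite('pics/top2.png',cv2.resize(im[200:350,200:400,::-1],None,fx=3,fy=3))
```

```text
[517.4  -8.8 166.9] [154.3 -13.7 146.8] [-20.1  18.2 103.7  30.5  68.3 -87.8] [-0.1 -0.3  0.1] 45.40663274824469 7.55
120 [23.3, -0.1, -87.2, -15.4, -32.1, 55.3]
50 [23.3, -0.1, -87.2, -32.0, -61.6, 116.6]
```

Call:
carry_out --pt "23.3 -0.1 -87.2 -8 -15 25 0" --pt "23.3 -0.1 -87.2 -8 -15 25 0" --pt "23.3 -0.1 -87.2 -8 -15 25 0" --pt "23.3 -0.1 -87.2 -8 -15 25 0" --pt "23.3 -0.1 -87.2 -8 -15 25 0" --pt "23.3 -0.1 -87.2 -8 -15 25 0" --pt "23.3 -0.1 -87.2 -8 -15 25 0" --pt "23.3 -0.1 -87.2 -15.4 -32.1 55.3 0" --pt "23.3 -0.1 -87.2 -15.4 -32.1 55.3 0" --pt "23.3 -0.1 -87.2 -15.4 -32.1 55.3 0" --pt "23.3 -0.1 -87.2 -15.4 -32.1 55.3 0" --pt "23.3 -0.1 -87.2 -22 -44 80 0" --pt "23.3 -0.1 -87.2 -28 -55 102 0" --pt "23.3 -0.1 -87.2 -32 -61.6 116.6 0" --pt "23.3 -0.1 -87.2 -32 -61.6 116.6 0" --pt "23.3 -0.1 -87.2 -32 -61.6 116.6 -1" --pt "23.3 -0.1 -87.2 -32 -61.6 116.6 -1" --pt "23.3 -0.1 -87.2 -32 -61.6 116.6 -1" --pt "23.3 -0.1 -87.2 -32 -61.6 116.6 -1" --pt "23.3 -0.1 -87.2 -32 -61.6 116.6 -1" --force 50

```text
time_s: 9.6
ee_pos: [527.8, 7.1, 39.9]
ee_rot: [-176.9, 7.3, -131.0]
force: [15.7, -19.3, -13.8]
gripper_width: 14.3
gripper_force: 49.6
```

Run:
```python
from plan import *
p=wpose();s=state();print(p[0].round(1),s['ee_rot'].round(1),s['qpos'].round(1),s['force'].round(1),s['gripper_width'],s['gripper_force'],s['time_s'])
t=p[1].apply([1,0,0]);w=np.degrees(np.arctan2(t[1],t[0]));print('bar clamp angle',(w-106.5)%360)
a=p[1].inv().apply([0,0,-1]);P=np.array([0,0,19])
for th in [*np.arange(8,65,8.),67]:
    r=R.from_rotvec(np.radians(th)*a); print((np.r_[th*a,r.apply(P)-P]).round(1).tolist())
```

```text
[527.8   7.1  39.9] [-176.9    7.3 -131. ] [  -2.9   21.4  114.9    6.4   36.9 -146.6] [ 15.7 -19.3 -13.8] 14.343245009211074 49.58787417272106 9.6
bar clamp angle 122.48314043405429
[1.0, 0.4, 7.9, 0.2, -0.3, -0.0]
[2.0, 0.9, 15.8, 0.4, -0.6, -0.0]
[3.1, 1.3, 23.8, 0.6, -0.9, -0.0]
[4.1, 1.7, 31.7, 0.9, -1.1, -0.1]
[5.1, 2.2, 39.6, 1.2, -1.3, -0.1]
[6.1, 2.6, 47.5, 1.6, -1.5, -0.1]
[7.1, 3.0, 55.5, 1.9, -1.6, -0.2]
[8.2, 3.4, 63.4, 2.3, -1.6, -0.2]
[8.5, 3.6, 66.4, 2.4, -1.6, -0.2]
```

Call:
carry_out --pt "0 0 0 0 0 0 -0.4" --pt "0 0 0 0 0 0 -0.4" --pt "0 0 0 0 0 0 -0.4"

```text
time_s: 9.9
ee_pos: [524.0, 10.6, 39.8]
ee_rot: [-177.5, 7.3, -131.3]
force: [7.3, -5.4, -3.6]
gripper_width: 27.2
gripper_force: 4.2
```

Run:
```python
from plan import *
p=wpose();s=state();print(p[0].round(1),s['ee_rot'].round(1),s['qpos'].round(2),s['force'].round(1),s['gripper_width'],s['gripper_force'],s['time_s'])
for b in (123,):
    Rt=tilted(106.5+b,0.,1);G=np.array([*cl(-20,105)[:2],50]);print(cmd(p,Rt,G+19*Rt[:,2]))
```

```text
[524.   10.6  39.8] [-177.5    7.3 -131.3] [  -2.76   21.34  115.01    6.86   37.35 -146.55] [ 7.3 -5.4 -3.6] 27.226766029703064 4.187198945728596 9.9
[-2.5, 7.3, -0.9, 28.0, -8.4, 5.6]
```

Call:
carry_out --pt "0 0 0 0 -4 -4 0.1" --pt "-1 3 0 5 -8.4 -8 0.1" --pt "-2.5 7.3 -0.9 15 -8.4 -5 0.1" --pt "-2.5 7.3 -0.9 28 -8.4 0 0.1" --pt "-2.5 7.3 -0.9 28 -8.4 3 0.1" --pt "-2.5 7.3 -0.9 28 -8.4 3 0.1" --pt "-2.5 7.3 -0.9 28 -8.4 3 0.1"

```text
time_s: 10.6
ee_pos: [506.3, -14.0, 31.3]
ee_rot: [179.4, -0.3, -130.5]
force: [-0.1, 0.7, 0.7]
gripper_width: 50.4
gripper_force: 0.0
```

Run:
```python
from plan import *
p=wpose();s=state();print(p[0].round(1),s['ee_rot'].round(1),s['qpos'].round(2),s['force'].round(1),s['gripper_width'],s['gripper_force'],s['time_s'])
for b in (123,):
    Rt=tilted(106.5+b,0.,1);G=np.array([*cl(-20,105)[:2],50]);print(cmd(p,Rt,G+19*Rt[:,2]))
im=grab_frame('wrist');cv2.imwrite('pics/w2.png',im[:,:,::-1])
```

```text
[506.3 -14.   31.3] [ 179.4   -0.3 -130.5] [-2.9500e+00  2.3580e+01  1.1205e+02  1.4000e-01  4.5050e+01 -1.4252e+02] [-0.1  0.7  0.7] 50.380134537769806 0.0 10.6
[0.6, -0.3, -0.0, -2.9, -5.7, 0.2]
```

View pics/w2.png

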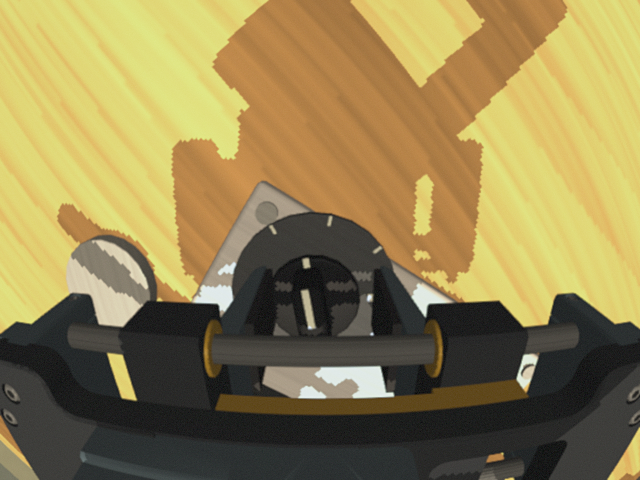

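The bar stands between the fingers, pointer at (305,260)–(310,325) and finger centre about x=322, so it needs a small y shift before closing.

Call:
carry_out --pt "0.6 -0.3 0 -2.9 -5.7 0 0" --pt "0.6 -0.3 0 -2.9 -5.7 0 -1" --pt "0.6 -0.3 0 -2.9 -5.7 0 -1" --pt "0.6 -0.3 0 -2.9 -5.7 0 -1" --pt "0.6 -0.3 0 -2.9 -5.7 0 -1" --pt "0.6 -0.3 0 -2.9 -5.7 0 -1" --pt "0.6 -0.3 0 -2.9 -5.7 0 -1" --force 50

```text
time_s: 11.35
ee_pos: [512.4, -14.7, 31.1]
ee_rot: [179.9, -0.1, -130.5]
force: [-2.7, 5.0, 1.0]
gripper_width: 13.7
gripper_force: 49.9
```

```bash
cat > st.py <<'E'
from plan import *
p=wpose();s=state();print(p[0].round(1),s['ee_rot'].round(1),s['qpos'].round(1),s['force'].round(1),s['torque'].round(2),round(s['gripper_width'],1),round(s['gripper_force'],1),s['time_s'])
t=p[1].apply([1,0,0]);print('tool x clamp angle',(np.degrees(np.arctan2(t[1],t[0]))-106.5)%360, 'grasp pt clamp',tocl(p[0]-19*p[1].apply([0,0,1])).round(1))
E
python3 st.py
```

```text
[512.4 -14.7  31.1] [ 1.799e+02 -1.000e-01 -1.305e+02] [  -2.9   23.8  111.7    0.    44.6 -142.4] [-2.7  5.   1. ] [0.9  0.45 0.12] 13.7 49.9 11.35
tool x clamp angle 122.9942309128379 grasp pt clamp [-19.3 104.8]
```

Call:
carry_out --pt "0 0 8 0 0 0 -1" --pt "0 0 16 0 0 0 -1" --pt "0 0 24 0 0 0 -1" --pt "0 0 32 0 0 0 -1" --pt "0 0 40 0 0 0 -1" --pt "0 0 48 0 0 0 -1" --pt "0 0 56 0 0 0 -1" --pt "0 0 64 0 0 0 -1" --pt "0 0 66 0 0 0 -1" --pt "0 0 66 0 0 0 -1" --pt "0 0 66 0 0 0 -1" --pt "0 0 66 0 0 0 0" --pt "0 0 66 0 0 0 0" --pt "0 0 66 0 0 0 0" --force 50

```text
time_s: 12.75
ee_pos: [513.5, -15.9, 31.2]
ee_rot: [-179.9, 0.0, 163.5]
force: [0.1, -0.2, -0.1]
gripper_width: 35.2
gripper_force: 0.0
```

```bash
python3 st.py
python3 - <<'E'
from plan import *
p=wpose()
for al in (15,30):
    Rt=tilted(106.5+57,al,1);G=np.array([*cl(-20,105)[:2],53]);print(al,cmd(p,Rt,G+19*Rt[:,2]))
    for b in (57,44,31): 
      Rb=tilted(106.5+b,al,1);print(wrist_q(Rb,G+19*Rb[:,2],136))
E
```

```text
[513.5 -15.9  31.2] [-179.9    0.   163.5] [-3.000e+00  2.380e+01  1.116e+02 -1.000e-01  4.450e+01 -7.640e+01] [ 0.1 -0.2 -0.1] [ 0.01 -0.01  0.  ] 35.2 0.0 12.75
tool x clamp angle 57.01482111706767 grasp pt clamp [-20.6 104.2]
15 [-0.1, -15.0, 0.0, -3.9, 0.1, -3.4]
[0, -9, 30, -66]
[2, -15, 32, -47]
[3, -19, 35, -30]
30 [-0.1, -30.0, 0.0, -8.5, 0.1, -5.3]
[2, -32, 18, -43]
[6, -43, 25, -18]
[8, -46, 33, -2]
```

Call:
carry_out --pt "0 -8 0 -2 0 -3 0" --pt "0 -16 0 -4.5 0 -4 0" --pt "0 -24 0 -6.5 0 -5 0" --pt "0 -30 0 -8.5 0 -5.3 0" --pt "0 -30 0 -8.5 0 -5.3 0" --pt "0 -30 0 -8.5 0 -5.3 0" --pt "0 -30 0 -8.5 0 -5.3 0" --pt "0 -30 0 -8.5 0 -5.3 -1" --pt "0 -30 0 -8.5 0 -5.3 -1" --pt "0 -30 0 -8.5 0 -5.3 -1" --pt "0 -30 0 -8.5 0 -5.3 -1" --pt "0 -30 0 -8.5 0 -5.3 -1" --force 50

```text
time_s: 13.95
ee_pos: [523.6, -16.5, 41.3]
ee_rot: [180.0, 29.6, 163.6]
force: [1.2, 3.0, -0.9]
gripper_width: 13.8
gripper_force: 50.0
```

```bash
python3 st.py
python3 - <<'E'
from plan import *
p=wpose()
a=p[1].inv().apply([0,0,-1]);P=np.array([0,0,19])
for th in (7,14,21,26,27):
    r=R.from_rotvec(np.radians(th)*a); print((np.r_[th*a,r.apply(P)-P]).round(1).tolist())
E
```

```text
[523.6 -16.5  41.3] [180.   29.6 163.6] [  2.9  17.3 132.3 -77.    9.6   3.8] [ 1.2  3.  -0.9] [0.72 0.12 0.44] 13.8 50.0 13.95
tool x clamp angle 57.12780612216085 grasp pt clamp [-19.  102.6]
[3.5, -0.0, 6.1, 0.1, -1.1, -0.0]
[6.9, -0.0, 12.2, 0.2, -2.3, -0.1]
[10.4, -0.0, 18.3, 0.5, -3.4, -0.3]
[12.9, -0.0, 22.6, 0.8, -4.1, -0.5]
[13.4, -0.0, 23.5, 0.9, -4.3, -0.5]
```

Call:
carry_out --pt "1.7 0 3 0 -0.5 0 -1" --pt "3.5 0 6.1 0.1 -1.1 0 -1" --pt "5.2 0 9.1 0.1 -1.7 0 -1" --pt "6.9 0 12.2 0.2 -2.3 -0.1 -1" --pt "6.9 0 12.2 0.2 -2.3 -0.1 -1" --pt "6.9 0 12.2 0.2 -2.3 -0.1 -1"

```text
time_s: 14.55
ee_pos: [522.5, -18.9, 41.3]
ee_rot: [180.0, 29.6, 149.6]
force: [0.3, 4.3, 1.4]
gripper_width: 13.4
gripper_force: 50.0
```

```bash
python3 st.py
```

```text
[522.5 -18.9  41.3] [180.   29.6 149.6] [  8.   18.5 129.9 -67.9  19.3  11.3] [0.3 4.3 1.4] [0.74 0.02 0.16] 13.4 50.0 14.55
tool x clamp angle 43.06418917836632 grasp pt clamp [-19.3 102.8]
```

Call:
carry_out --pt "2 0 3.5 0 -0.6 0 -1" --pt "4 0 7 0.1 -1.3 0 -1" --pt "6.4 0 11.3 0.2 -2.1 -0.1 -1" --pt "6.4 0 11.3 0.2 -2.1 -0.1 -1" --pt "6.4 0 11.3 0.2 -2.1 -0.1 -1" --pt "6.4 0 11.3 0.2 -2.1 -0.1 0" --pt "6.4 0 11.3 0.2 -2.1 -0.1 0" --pt "6.4 0 11.3 0.2 -2.1 -0.1 0"

```text
time_s: 15.35
ee_pos: [519.7, -22.3, 40.7]
ee_rot: [-179.8, 29.6, 136.5]
force: [-0.2, -0.8, -0.3]
gripper_width: 34.5
gripper_force: 0.0
```

```bash
python3 st.py
python3 - <<'E'
from plan import *
p=wpose(); print('up100',(100*p[1].inv().apply([0,0,1])).round(1))
E
```

```text
[519.7 -22.3  40.7] [-179.8   29.6  136.5] [ 11.4  20.2 126.8 -59.6  28.1  17.5] [-0.2 -0.8 -0.3] [0.14 0.25 0.  ] 34.5 0.0 15.35
tool x clamp angle 30.037825136393764 grasp pt clamp [-20.4 104.7]
up100 [-49.4  -0.3 -86.9]
```

Run:
```python
from plan import *
p=wpose(); Rt=tilted(106.5,0,1); print(Rt.round(2)); print(cmd(p,Rt,cl(-60,105,240)))
```

```text
[[-0.28  0.96 -0.  ]
 [ 0.96  0.28 -0.  ]
 [ 0.   -0.   -1.  ]]
[7.6, 29.0, 29.3, -120.0, -20.6, -161.0]
```

Call:
carry_out --pt "0 0 0 -24 0 -43 0" --pt "0 0 0 -49 0 -87 0" --pt "0 0 0 -74 0 -130 0" --pt "7.6 29 29.3 -120 -20.6 -161 0" --pt "7.6 29 29.3 -120 -20.6 -161 0" --pt "7.6 29 29.3 -120 -20.6 -161 0" --pt "7.6 29 29.3 -120 -20.6 -161 0" --pt "7.6 29 29.3 -120 -20.6 -161 0" --pt "7.6 29 29.3 -120 -20.6 -161 0" --pt "7.6 29 29.3 -120 -20.6 -161 0"

```text
time_s: 16.35
ee_pos: [523.6, -53.9, 239.5]
ee_rot: [-180.0, -0.0, 106.6]
force: [-0.1, 0.5, -0.6]
gripper_width: 45.6
gripper_force: 0.0
```

```bash
python3 st.py
python3 - <<'E'
from plan import *
p=wpose(); im=grab_frame('wrist')[:,:,::-1].copy(); np.savez('w3.npz',p=p[0],r=p[1].as_matrix(),im=im); cv2.imwrite('pics/w3.png',im)
print([wproj(p,X).round() for X in (cl(-20,105,56),cl(11.7,124,14))])
E
```

```text
[523.6 -53.9 239.5] [-180.    -0.   106.6] [ -7.1  13.   93.3   0.   73.7 -23.7] [-0.1  0.5 -0.6] [-0.06  0.01 -0.03] 45.6 0.0 16.35
tool x clamp angle 0.07268242319698004 grasp pt clamp [-60.  105.2]
[array([323., 175.]), array([305., 140.])]
```

View pics/w3.png

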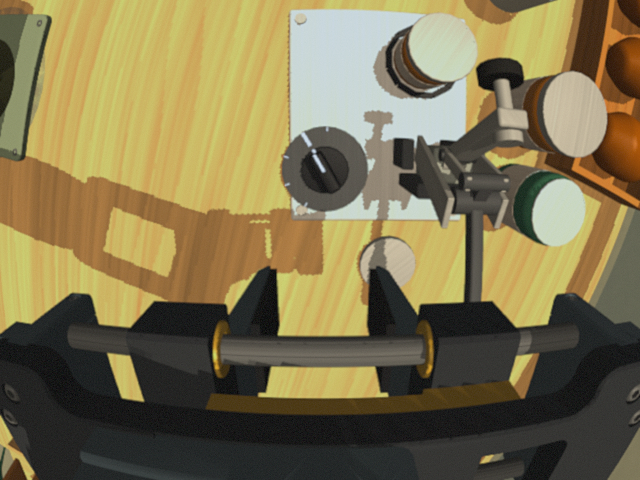

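The pointer line runs (312,155)–(326,173), in line with the long mark at (306,139). Now I quantify that and compute the handle approach.

Run:
```python
from plan import *
d=np.load('w3.npz');p=(d['p'],R.from_matrix(d['r']));im=d['im']
def wpl(px,z):
    o,v=wray(p,px);return tocl(o+v*(z-o[2])/v[2])
g=im.min(2)[130:190,295:345];n,l,st,c=cv2.connectedComponentsWithStats((g>165).astype(np.uint8))
for i in range(1,n):
    if st[i,4]>8:
        ys,xs=np.where(l==i);v=cv2.fitLine(np.float32(np.c_[xs,ys]),cv2.DIST_L2,0,.01,.01).ravel();ctr=v[2:]+[295,130]
        for z in (15,56):
            q=wpl(ctr+6*v[:2],z)-wpl(ctr-6*v[:2],z);print(st[i,:5],z,wpl(ctr,z).round(1),'ang',np.degrees(np.arctan2(q[1],q[0])).round(1))
q=wpose();Rt=tilted(106.5,0,1)
for z in (230,194): X=cl(-135,0,z);print(z,X.round(1),cmd(q,Rt,X+19*Rt[:,2]))
# current grip from the side and top cameras
for n in ('top','side'): cv2.imwrite(f'pics/{n}3.png',grab_frame(n)[:,:,::-1])
S,T=cv2.imread('pics/side3.png'),cv2.imread('pics/top3.png')
for n,I,(x0,y0,x1,y1) in (('side',S,(290,165,340,225)),('top',T,(325,215,375,255))):
    m=(I[y0:y1,x0:x1].max(2)<60).astype(np.uint8);k,l,st,c=cv2.connectedComponentsWithStats(m);i=1+st[1:,4].argmax();print(n,st[i],c[i]+[x0,y0])
```

```text
[ 0  0 16 16 95] 15 [ 16.6 126.7] ang -135.7
[ 0  0 16 16 95] 56 [ 17.2 124.5] ang -135.7
[19 25 11 17 53] 15 [-12.5 109.5] ang -150.5
[19 25 11 17 53] 56 [ -8.9 109.1] ang -150.5
230 [645.8 -95.9 230. ] [-0.0, -0.0, 0.1, -76.0, 105.2, 28.6]
194 [645.8 -95.9 194. ] [-0.0, -0.0, 0.1, -76.0, 105.2, 64.6]
side [ 16   0  34  50 404] [318.43069307 187.01980198]
top [34  7  5  2  5] [361.  222.2]
```

Call:
carry_out --pt "0 0 0 -38 30 0 0" --pt "0 0 0 -70 65 0 0" --pt "0 0 0 -76 106.5 0 0" --pt "0 0 0 -76 106.5 20 0" --pt "0 0 0 -76 106.5 45 0" --pt "0 0 0 -76 106.5 60 0" --pt "0 0 0 -76 106.5 66 0" --pt "0 0 0 -76 106.5 66 0" --pt "0 0 0 -76 106.5 66 -1" --pt "0 0 0 -76 106.5 66 -1" --pt "0 0 0 -76 106.5 66 -1" --pt "0 0 0 -76 106.5 66 -1" --pt "0 0 0 -76 106.5 66 -1" --force 15

```text
time_s: 17.8
ee_pos: [648.0, -95.9, 175.1]
ee_rot: [179.9, -0.0, 106.6]
force: [-1.2, -1.3, 4.2]
gripper_width: 19.6
gripper_force: 15.0
```

```bash
python3 st.py
python3 - <<'E'
from plan import *
L=115
for v in np.arange(.1,1.06,.1):
    e=.26+v; print(round(v,2), round(L*(np.cos(.26)-np.cos(e)),1), round(-L*(np.sin(e)-np.sin(.26)),1))
E
```

```text
[648.  -95.9 175.1] [179.9  -0.  106.6] [ -9.5  26.9  81.8   0.1  71.3 -26. ] [-1.2 -1.3  4.2] [-0.14  0.34  0.09] 19.6 15.0 17.8
tool x clamp angle 0.05352836817716877 grasp pt clamp [-135.6   -2.1]
0.1 3.5 -10.9
0.2 8.1 -21.5
0.3 13.7 -31.5
0.4 20.3 -40.9
0.5 27.8 -49.7
0.6 36.1 -57.6
0.7 45.2 -64.6
0.8 54.9 -70.8
0.9 65.2 -75.9
1.0 76.0 -79.9
```

Call:
carry_out --pt "0 0 0 3.5 0 -10.9 -1" --pt "0 0 0 8.1 0 -21.5 -1" --pt "0 0 0 13.7 0 -31.5 -1" --pt "0 0 0 20.3 0 -40.9 -1" --pt "0 0 0 27.8 0 -49.7 -1" --pt "0 0 0 36.1 0 -57.6 -1" --pt "0 0 0 45.2 0 -64.6 -1" --pt "0 0 0 54.9 0 -70.8 -1" --pt "0 0 0 65.2 0 -75.9 -1" --pt "0 0 0 76 0 -79.9 -1" --pt "0 0 0 76 0 -79.9 -1" --pt "0 0 0 76 0 -79.9 -1" --pt "0 0 0 76 0 -79.9 -1"

```text
time_s: 19.1
ee_pos: [625.9, -22.0, 255.4]
ee_rot: [179.9, -0.2, 106.5]
force: [-4.5, -0.2, 6.9]
gripper_width: 19.7
gripper_force: 15.0
```

```bash
python3 st.py
python3 - <<'E'
from plan import *
# tip grasp: tool y in the swing plane, tool z from outside towards hinge
def tip(v,r=115,H=(-24,-2,162.5)):
    e=.26+v; u=np.array([-np.cos(e),0,np.sin(e)]); C=R.from_euler('z',106.5,degrees=True)
    z=-u; x=np.array([0,1.,0]); Rl=np.c_[x,np.cross(z,x),z]
    g=cl(H[0]+r*u[0],H[1],H[2]+r*u[2]); Rt=C.as_matrix()@Rl; return Rt,g+19*Rt[:,2]
p=wpose()
for r in (195,115):
    Rt,t=tip(1.0,r);print(r,cmd(p,Rt,t),t.round(1),wrist_q(Rt,t,100))
Rt,t=tip(1.75);print(wrist_q(Rt,t,100))
E
```

```text
[625.9 -22.  255.4] [179.9  -0.2 106.5] [ -3.2  21.8  78.4   0.2  79.8 -19.8] [-4.5 -0.2  6.9] [-0.12  0.9   0.08] 19.7 15.0 19.1
tool x clamp angle 0.045643350707621266 grasp pt clamp [-58.5  -1.8]
195 [-13.8, 13.9, -89.2, -19.2, 0.3, -74.7] [631.5 -40.6 330.1] [-10, 16, 88, -118]
115 [-13.8, 13.9, -89.2, 5.1, 0.1, 1.5] [624.6 -17.1 253.9] [-8, 16, 88, -116]
[15, -26, 80, -87]
```

Call:
carry_out --pt "0 0 0 0 0 0 0" --pt "0 0 0 0 0 0 0" --pt "0 0 0 0 0 0 0" --pt "0 0 0 0 0 -35 0" --pt "0 0 0 0 0 -75 0" --pt "-13.8 13.9 -89.2 -19 0.3 -75 0" --pt "-13.8 13.9 -89.2 -19 0.3 -75 0" --pt "-13.8 13.9 -89.2 -19 0.3 -75 0" --pt "-13.8 13.9 -89.2 -19 0.3 -75 0" --pt "-13.8 13.9 -89.2 -19 0.3 -75 0" --pt "-13.8 13.9 -89.2 -19 0.3 -75 0" --pt "-13.8 13.9 -89.2 -19 0.3 -75 0" --pt "-13.8 13.9 -89.2 -19 0.3 -75 0" --pt "-13.8 13.9 -89.2 -19 0.3 -75 0" --pt "-13.8 13.9 -89.2 -19 0.3 -75 0" --pt "-13.8 13.9 -89.2 -19 0.3 -75 0" --pt "-13.8 13.9 -89.2 -19 0.3 -75 0" --pt "-13.8 13.9 -89.2 -19 0.3 -75 0"

```text
time_s: 20.9
ee_pos: [632.2, -41.1, 328.9]
ee_rot: [162.3, -0.0, -163.6]
force: [-0.2, 0.3, -0.3]
gripper_width: 45.6
gripper_force: 0.0
```

```bash
python3 st.py
python3 - <<'E'
from plan import *
for n in ('top','side'): cv2.imwrite(f'pics/{n}4.png',grab_frame(n)[:,:,::-1])
im=cv2.imread('pics/side4.png')[100:400,180:440]
cv2.imwrite('pics/side4c.png',cv2.resize(im,None,fx=2,fy=2))
E
```

```text
[632.2 -41.1 328.9] [ 162.3   -0.  -163.6] [ -12.9   25.9   63.9   15.6   98.7 -118. ] [-0.2  0.3 -0.3] [-0.19 -0.04 -0.03] 45.6 0.0 20.9
tool x clamp angle 89.91219020680586 grasp pt clamp [-84.4  -2.5]
```

View pics/side4c.png

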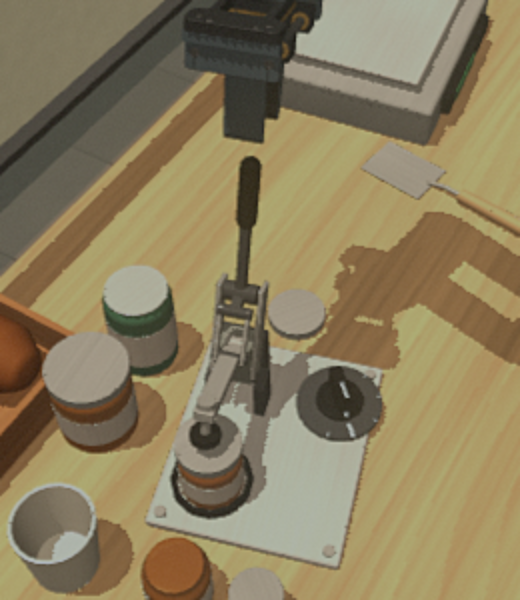

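The handle stands at about 1.0 rad (grip (250,160)–(247,225)) with the pad just over the lid, and the fingers are in line above the grip. I approach along its axis and close.

Call:
carry_out --pt "0 0 0 0 0 20 0" --pt "0 0 0 0 0 40 0" --pt "0 0 0 0 0 60 0" --pt "0 0 0 0 0 76 0" --pt "0 0 0 0 0 79 0" --pt "0 0 0 0 0 79 0" --pt "0 0 0 0 0 79 -1" --pt "0 0 0 0 0 79 -1" --pt "0 0 0 0 0 79 -1" --pt "0 0 0 0 0 79 -1" --pt "0 0 0 0 0 79 -1" --force 40

```text
time_s: 22.1
ee_pos: [625.1, -17.1, 255.1]
ee_rot: [162.2, 0.1, -163.5]
force: [-2.1, 2.6, 4.1]
gripper_width: 19.4
gripper_force: 39.8
```

```bash
python3 st.py
python3 - <<'E'
from plan import *
# swing about the hinge: tool x is clamp +y; hinge lies on tool z, (115-19) mm ahead of the TCP
h=np.array([0,0,96.])
p=wpose();print('hinge est',tocl(p[0]+96*p[1].apply([0,0,1])),(p[0]+96*p[1].apply([0,0,1]))[2])
for sg in (1,-1):
  for v in (.05,.1,.2,.3,.4,.5,.6,.7,.75,.78):
    r=R.from_rotvec([sg*v,0,0]);t=h-r.apply(h); w=p[1].apply(t)
    print(sg,v,[round(np.degrees(sg*v),1),*t.round(1)], 'dx clamp',(tocl(p[0]+w)-tocl(p[0]))[0].round(1)) if sg==1 or v==.1 else 0
E
```

```text
[625.1 -17.1 255.1] [ 1.622e+02  1.000e-01 -1.635e+02] [ -11.    25.8   74.3   15.8   88.3 -119.2] [-2.1  2.6  4.1] [0.89 0.26 0.03] 19.4 39.8 22.1
tool x clamp angle 90.04078695927274 grasp pt clamp [-59.3  -2.5]
hinge est [-24.05321003  -2.58012506] 163.70054200851823
1 0.05 [np.float64(2.9), np.float64(0.0), np.float64(4.8), np.float64(0.1)] dx clamp 4.6
1 0.1 [np.float64(5.7), np.float64(0.0), np.float64(9.6), np.float64(0.5)] dx clamp 9.3
1 0.2 [np.float64(11.5), np.float64(0.0), np.float64(19.1), np.float64(1.9)] dx clamp 18.7
1 0.3 [np.float64(17.2), np.float64(0.0), np.float64(28.4), np.float64(4.3)] dx clamp 28.3
1 0.4 [np.float64(22.9), np.float64(0.0), np.float64(37.4), np.float64(7.6)] dx clamp 37.9
1 0.5 [np.float64(28.6), np.float64(0.0), np.float64(46.0), np.float64(11.8)] dx clamp 47.4
1 0.6 [np.float64(34.4), np.float64(0.0), np.float64(54.2), np.float64(16.8)] dx clamp 56.7
1 0.7 [np.float64(40.1), np.float64(0.0), np.float64(61.8), np.float64(22.6)] dx clamp 65.8
1 0.75 [np.float64(43.0), np.float64(0.0), np.float64(65.4), np.float64(25.8)] dx clamp 70.2
1 0.78 [np.float64(44.7), np.float64(0.0), np.float64(67.5), np.float64(27.8)] dx clamp 72.8
-1 0.1 [np.float64(-5.7), np.float64(0.0), np.float64(-9.6), np.float64(0.5)] dx clamp -9.0
```

Positive ax drives it towards the jar. I swing to 0.3 first, check the force, then go on.

Call:
carry_out --pt "2.9 0 0 0 4.8 0.1 -1" --pt "5.7 0 0 0 9.6 0.5 -1" --pt "8.6 0 0 0 14.4 1.1 -1" --pt "11.5 0 0 0 19.1 1.9 -1" --pt "14.3 0 0 0 23.8 3 -1" --pt "17.2 0 0 0 28.4 4.3 -1" --pt "17.2 0 0 0 28.4 4.3 -1"

```text
time_s: 22.8
ee_pos: [617.1, 9.8, 260.6]
ee_rot: [179.7, 0.2, -163.3]
force: [-1.8, -1.6, 5.3]
gripper_width: 19.5
gripper_force: 39.8
```

```bash
python3 st.py
```

```text
[617.1   9.8 260.6] [ 179.7    0.2 -163.3] [  -0.4   20.8   79.2    0.4   80.  -107.1] [-1.8 -1.6  5.3] [ 0.32  0.47 -0.  ] 19.5 39.8 22.8
tool x clamp angle 90.15705277078393 grasp pt clamp [-25.6  -2.4]
```

Call:
carry_out --pt "2.9 0 0 0 4.8 0.1 -1" --pt "5.7 0 0 0 9.6 0.5 -1" --pt "8.6 0 0 0 14.4 1.1 -1" --pt "11.5 0 0 0 19.1 1.9 -1" --pt "14.3 0 0 0 23.8 3 -1" --pt "17.2 0 0 0 28.4 4.3 -1" --pt "20 0 0 0 32.9 5.8 -1" --pt "22.9 0 0 0 37.4 7.6 -1" --pt "25.2 0 0 0 41 9.2 -1" --pt "25.2 0 0 0 41 9.2 -1" --pt "25.2 0 0 0 41 9.2 -1"

```text
time_s: 23.9
ee_pos: [605.0, 50.1, 251.7]
ee_rot: [-155.4, 0.1, -163.4]
force: [-6.8, 6.1, 9.8]
gripper_width: 19.4
gripper_force: 40.0
```

```bash
python3 st.py
```

```text
[605.   50.1 251.7] [-1.554e+02  1.000e-01 -1.634e+02] [ 16.9  19.8  86.4 -25.5  75.3 -82.7] [-6.8  6.1  9.8] [ 0.52  0.77 -0.28] 19.4 40.0 23.9
tool x clamp angle 90.09852968674011 grasp pt clamp [24.6 -2.3]
```

Call:
carry_out --pt "0 0 0 0 0 0 0" --pt "0 0 0 0 0 0 0" --pt "0 0 0 0 0 0 0" --pt "0 0 0 0 0 -25 0" --pt "0 0 0 0 0 -50 0" --pt "0 0 0 0 0 -79 0" --pt "0 0 0 0 0 -79 0" --pt "0 0 0 0 0 -79 0" --pt "0 0 0 0 0 -79 0" --pt "0 0 0 0 0 -79 0" --pt "0 0 0 0 0 -79 0" --pt "0 0 0 0 0 -79 0" --pt "0 0 0 0 0 -79 0" --pt "0 0 0 0 0 -79 0" --pt "0 0 0 0 0 -79 0"

```text
time_s: 25.4
ee_pos: [596.0, 80.1, 321.5]
ee_rot: [-155.3, 0.0, -163.5]
force: [0.9, 0.9, -0.1]
gripper_width: 45.8
gripper_force: 0.0
```

```bash
python3 st.py
python3 - <<'E'
from plan import *
im=grab_frame('side')[:,:,::-1];cv2.imwrite('pics/side5.png',im);cv2.imwrite('pics/side5c.png',cv2.resize(im[100:400,180:440],None,fx=2,fy=2))
E
```

```text
[596.   80.1 321.5] [-155.3    0.  -163.5] [ 20.   18.2  78.8 -24.7  85.1 -83.9] [ 0.9  0.9 -0.1] [ 0.32  0.09 -0.  ] 45.8 0.0 25.4
tool x clamp angle 90.03104065243798 grasp pt clamp [55.9 -2.2]
```

View pics/side5c.png

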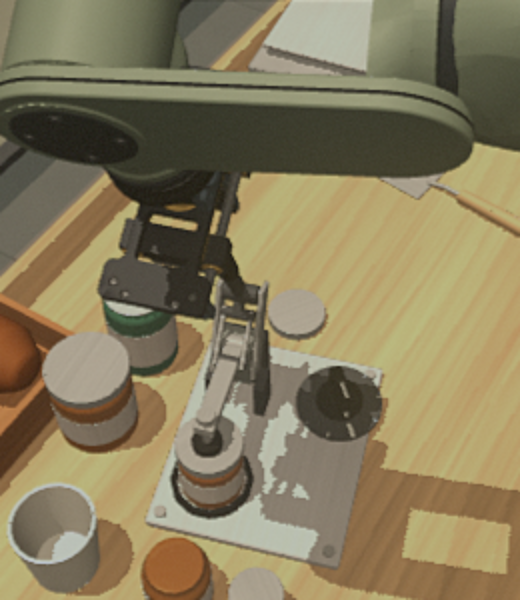

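The pad is down on the lid at (207,438), and the dial pointer and mark are still in line. The arm hides the handle, so I check the lid's drop numerically and find the handle in the wrist view.

Run:
```python
from plan import *
a=cv2.imread('pics/side4.png',0);b=cv2.imread('pics/side5.png',0);t=cv2.imread('pics/side0.png',0)
def shift(a,b,x,y,w,h):
    r=cv2.matchTemplate(cv2.resize(b[y-8:y+h+8,x-4:x+w+4],None,fx=5,fy=5,interpolation=2),cv2.resize(a[y:y+h,x:x+w],None,fx=5,fy=5,interpolation=2),5)
    _,s,_,l=cv2.minMaxLoc(r);return (l[0]/5-4,l[1]/5-8,round(s,3))
print('lid left 4->5',shift(a,b,264,310,14,20),'0->4',shift(t,a,264,310,14,20),'lid right',shift(a,b,294,312,12,20),'nest',shift(a,b,262,335,14,16))
c=cl(67,0);print('px per mm z',proj('side',cl(100,0,95))-proj('side',cl(100,0,90)))
p=wpose();im=grab_frame('wrist')[:,:,::-1].copy()
def tip(v,r):e=.26+v;return cl(-24-r*np.cos(e),-2,163+r*np.sin(e))
for v in (1.0,1.6,1.75): print(v,[wproj(p,tip(v,r)).round().tolist() for r in (143,100,70)])
cv2.imwrite('pics/w5.png',im)
```

```text
lid left 4->5 (1.0, 3.0, 0.865) 0->4 (-1.4, 8.0, 0.317) lid right (-0.20000000000000018, 0.1999999999999993, 0.861) nest (0.0, -0.20000000000000018, 0.98)
px per mm z [-0.14101232 -1.36349313]
1.0 [[189.0, 253.0], [237.0, 240.0], [267.0, 232.0]]
1.6 [[291.0, 274.0], [304.0, 251.0], [312.0, 238.0]]
1.75 [[327.0, 275.0], [326.0, 251.0], [325.0, 239.0]]
```

View pics/w5.png

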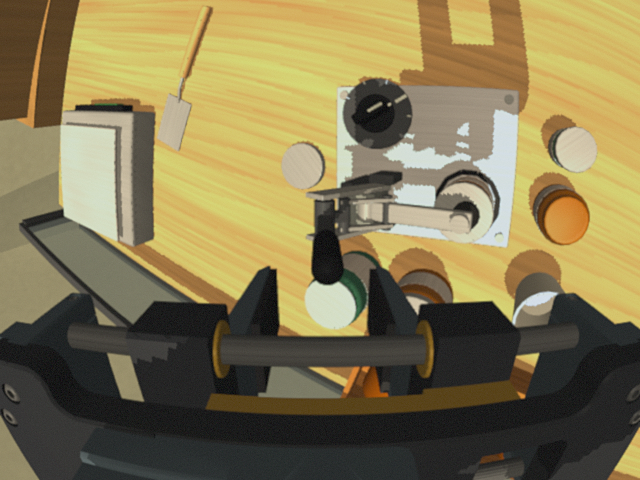

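The grip end at (327,275) matches the 1.75 prediction, so the handle is locked with nothing touching it. I re-grip along its length and swing it back.

Call:
carry_out --pt "0 0 0 0 0 20 0" --pt "0 0 0 0 0 40 0" --pt "0 0 0 0 0 60 0" --pt "0 0 0 0 0 76 0" --pt "0 0 0 0 0 79 0" --pt "0 0 0 0 0 79 0" --pt "0 0 0 0 0 79 -1" --pt "0 0 0 0 0 79 -1" --pt "0 0 0 0 0 79 -1" --pt "0 0 0 0 0 79 -1" --pt "0 0 0 0 0 79 -1" --force 40

```text
time_s: 26.6
ee_pos: [605.4, 49.7, 250.0]
ee_rot: [-155.4, 0.1, -163.4]
force: [-1.1, 4.9, 1.8]
gripper_width: 19.3
gripper_force: 40.0
```

Call:
carry_out --pt "-2.9 0 0 0 -4.8 0.1 -1" --pt "-5.7 0 0 0 -9.6 0.5 -1" --pt "-8.6 0 0 0 -14.4 1.1 -1" --pt "-11.5 0 0 0 -19.1 1.9 -1" --pt "-14.3 0 0 0 -23.8 3 -1" --pt "-17.2 0 0 0 -28.4 4.3 -1" --pt "-20 0 0 0 -32.9 5.8 -1" --pt "-22.9 0 0 0 -37.4 7.6 -1" --pt "-28.6 0 0 0 -46 11.8 -1" --pt "-34.4 0 0 0 -54.2 16.8 -1" --pt "-40.1 0 0 0 -61.8 22.6 -1" --pt "-43 0 0 0 -65.4 25.8 -1" --pt "-43 0 0 0 -65.4 25.8 -1" --pt "-43 0 0 0 -65.4 25.8 -1" --pt "-43 0 0 0 -65.4 25.8 0" --pt "-43 0 0 0 -65.4 25.8 0" --pt "-43 0 0 0 -65.4 25.8 0"

```text
time_s: 28.3
ee_pos: [625.3, -19.4, 253.6]
ee_rot: [161.8, -0.0, -163.5]
force: [0.3, 0.2, 0.2]
gripper_width: 40.4
gripper_force: 0.0
```

```bash
python3 st.py
python3 - <<'E'
from plan import *
p=wpose();Rt=tilted(106.5,0,1);print(cmd(p,Rt,cl(-62,-2,345)),cmd(p,Rt,cl(-62,-2,255)))
E
```

```text
[625.3 -19.4 253.6] [ 161.8   -0.  -163.5] [ -11.4   26.1   74.2   16.1   88.5 -119.6] [0.3 0.2 0.2] [-0.09  0.02 -0.02] 40.4 0.0 28.3
tool x clamp angle 90.02869380705425 grasp pt clamp [-61.7  -2. ]
[14.3, -14.3, 89.2, 0.0, 22.7, -88.8] [14.3, -14.3, 89.2, 0.0, -5.4, -3.3]
```

Call:
carry_out --pt "0 0 0 0 0 -25 0" --pt "0 0 0 0 0 -55 0" --pt "0 0 0 0 0 -85 0" --pt "14.3 -14.3 89.2 0 22.7 -88.8 0" --pt "14.3 -14.3 89.2 0 22.7 -88.8 0" --pt "14.3 -14.3 89.2 0 22.7 -88.8 0" --pt "14.3 -14.3 89.2 0 22.7 -88.8 0" --pt "14.3 -14.3 89.2 0 22.7 -88.8 0" --pt "14.3 -14.3 89.2 0 22.7 -88.8 0" --pt "14.3 -14.3 89.2 0 22.7 -88.8 0" --pt "14.3 -14.3 89.2 0 22.7 -88.8 0" --pt "14.3 -14.3 89.2 0 22.7 -88.8 0" --pt "14.3 -14.3 89.2 0 22.7 -88.8 0" --pt "14.3 -14.3 89.2 0 22.7 -88.8 0" --pt "14.3 -14.3 89.2 0 22.7 -88.8 0"

```text
time_s: 29.8
ee_pos: [627.3, -24.7, 345.1]
ee_rot: [-180.0, -0.1, 106.6]
force: [-0.0, 0.6, -0.4]
gripper_width: 45.3
gripper_force: 0.0
```

Call:
carry_out --pt "0 0 0 0 0 30 0" --pt "0 0 0 0 0 60 0" --pt "0 0 0 0 0 80 0" --pt "0 0 0 0 0 89 0" --pt "0 0 0 0 0 89 0" --pt "0 0 0 0 0 89 -1" --pt "0 0 0 0 0 89 -1" --pt "0 0 0 0 0 89 -1" --pt "0 0 0 0 0 89 -1" --pt "0 0 0 0 0 89 -1" --force 15

```text
time_s: 30.8
ee_pos: [626.7, -25.2, 257.1]
ee_rot: [-180.0, -0.0, 106.5]
force: [-3.2, -1.5, 3.6]
gripper_width: 19.6
gripper_force: 15.0
```

```bash
python3 st.py
python3 - <<'E'
from plan import *
p=wpose();g=p[0]-19*p[1].apply([0,0,1]);c=tocl(g);d=np.array([-24-c[0],g[2]-163.5]);L=np.hypot(*d);e0=np.arctan2(d[1],d[0]);print(L,e0-.26)
for v in (.9,.8,.7,.6,.5,.4,.3,.2,.1,.05,0,-.03):
    e=.26+v;print(v,round(L*(np.cos(e0)-np.cos(e)),1),round(-L*(np.sin(e)-np.sin(e0)),1))
E
```

```text
[626.7 -25.2 257.1] [-180.    -0.   106.5] [ -3.4  21.9  78.    0.   80.1 -19.9] [-3.2 -1.5  3.6] [-0.31  0.63 -0.02] 19.6 15.0 30.8
tool x clamp angle 0.011410280271292095 grasp pt clamp [-61.7  -1.8]
118.73728480367906 0.9875791574406272
0.9 -9.7 3.7
0.8 -20.3 9.0
0.7 -30.4 15.3
0.6 -39.8 22.6
0.5 -48.4 30.8
0.4 -56.1 39.8
0.3 -62.9 49.5
0.2 -68.7 59.9
0.1 -73.4 70.8
0.05 -75.4 76.4
0 -77.0 82.1
-0.03 -77.9 85.5
```

Call:
carry_out --pt "0 0 0 -9.7 0 3.7 -1" --pt "0 0 0 -20.3 0 9 -1" --pt "0 0 0 -30.4 0 15.3 -1" --pt "0 0 0 -39.8 0 22.6 -1" --pt "0 0 0 -48.4 0 30.8 -1" --pt "0 0 0 -56.1 0 39.8 -1" --pt "0 0 0 -62.9 0 49.5 -1" --pt "0 0 0 -68.7 0 59.9 -1" --pt "0 0 0 -73.4 0 70.8 -1" --pt "0 0 0 -75.4 0 76.4 -1" --pt "0 0 0 -77 0 82.1 -1" --pt "0 0 0 -77 0 83 -1" --pt "0 0 0 -77 0 83 -1"

```text
time_s: 32.1
ee_pos: [649.1, -99.4, 172.4]
ee_rot: [-180.0, 0.0, 106.5]
force: [-2.9, -5.4, 1.4]
gripper_width: 19.9
gripper_force: 15.0
```

```bash
python3 st.py
```

```text
[649.1 -99.4 172.4] [-180.     0.   106.5] [ -9.7  27.2  81.7  -0.   71.1 -26.2] [-2.9 -5.4  1.4] [-0.85  0.42  0.11] 19.9 15.0 32.1
tool x clamp angle 0.01623922959569768 grasp pt clamp [-139.2   -2.1]
```

Call:
carry_out --pt "0 0 0 0 0 0 0" --pt "0 0 0 0 0 0 0" --pt "0 0 0 0 0 0 0" --pt "0 0 0 0 0 -20 0" --pt "0 0 0 0 0 -50 0" --pt "0 0 0 0 0 -90 0" --pt "0 0 0 0 -40 -100 0" --pt "0 0 0 0 -85 -100 0" --pt "0 0 0 0 -130 -100 0" --pt "0 0 0 0 -170 -100 0" --pt "0 0 0 0 -200 -100 0" --pt "0 0 0 0 -200 -100 0" --pt "0 0 0 0 -200 -100 0" --pt "0 0 0 0 -200 -100 0"

```text
time_s: 33.5
ee_pos: [458.4, -155.2, 273.0]
ee_rot: [179.9, -0.1, 106.5]
force: [0.8, -0.6, -0.6]
gripper_width: 45.7
gripper_force: 0.0
```

```bash
python3 st.py
python3 - <<'E'
from plan import *
I={n:grab_frame(n)[:,:,::-1].copy() for n in ('side','top')}
for n in I: cv2.imwrite(f'pics/{n}6.png',I[n])
for n,(x0,y0,x1,y1) in (('side',(285,165,340,240)),('top',(320,205,385,260))):
  for tag,im in (('now',I[n]),('start',cv2.imread(f'pics/{n}0.png'))):
    k,l,st,c=cv2.connectedComponentsWithStats((im[y0:y1,x0:x1].max(2)<55).astype(np.uint8))
    if k>1: i=1+st[1:,4].argmax();print(n,tag,st[i],(c[i]+[x0,y0]).round(1))
def tip(v,r,z):e=.26+v;return cl(-24-r*np.cos(e),-2,z+r*np.sin(e))
for v,z in ((0,168),(0,162.3),(.12,162.3),(.3,162.3)): print(v,z,proj('side',tip(v,106,z)).round(1),proj('top',tip(v,106,z)).round(1))
a=cv2.imread('pics/top0.png');print('changed px elsewhere (top)',end=' ')
d=(cv2.absdiff(a,I['top']).max(2)>60).astype(np.uint8);k,l,st,c=cv2.connectedComponentsWithStats(d)
print([(s[:5].tolist()) for s in st[1:] if s[4]>30])
cv2.imwrite('pics/fin.png',np.hstack([cv2.resize(I['side'][150:400,180:400],(396,450)),cv2.resize(I['top'][160:360,160:340],(404,450))]))
E
```

```text
[ 458.4 -155.2  273. ] [ 1.799e+02 -1.000e-01  1.065e+02] [-20.1   8.1  94.8   0.1  77.1 -36.7] [ 0.8 -0.6 -0.6] [-0.09  0.03 -0.06] 45.7 0.0 33.5
tool x clamp angle 0.03632380072535568 grasp pt clamp [-138.6  196.6]
side now [ 22  18  14  31 100] [314.6 196.3]
side start [ 21  16  15  32 181] [313.9 195.7]
top now [ 10  17  35  17 299] [347.  229.9]
top start [ 10  16  36  18 313] [347.4 229.2]
0 168 [313.2 196.2] [347.8 229.4]
0 162.3 [313.2 198.2] [347.6 230.1]
0.12 162.3 [312.6 195.4] [346.  229.2]
0.3 162.3 [311.4 192.4] [342.2 228.3]
changed px elsewhere (top) [[341, 263, 124, 217, 6521], [405, 286, 145, 194, 8752], [300, 304, 8, 10, 33]]
```

```bash
python3 -c "
from workcell import workorder;print(workorder.job_done())"
```

```text
the job is handed in; nothing more can be done
None
```

The job is handed in. The dial reads about 2.63, within tolerance of the mark. The handle locked by itself at about 1.75 rad and then went back to fully open, the jar is in its nest and nothing else moved. The lid being fully home is inferred from the lock and the dial setting, because my image check of its drop was unclear.

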